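# Let the oranges out of the fruit chute

## Task

With the fingertips, press the lever pad of the fruit chute down so that the lid over its outlet swings up, and keep it up until all three oranges have rolled out into the catch tray; then ease the lever back up so that the lid comes down shut without slamming. Do not touch the oranges or the lid themselves, and leave the can, the tub and the mug where they stand.

Things in the scene. Friction and masses are not known exactly. Their poses are not given: they have to be found in the camera images.
- chute: Fixed open-topped metal fruit chute. Origin on the counter under its outlet, midway across; x along the chute away from the outlet to the high rear end, y to the lever's side, z up. Side plates 190 mm high, outer faces y = +-39 mm, x = -11 to 203 mm. The floor between slopes 12 degrees down to the outlet (x = 0, 85 mm above the counter).
- tray (a point): Centre of the inner floor of the open catch tray in front of the outlet, about 5 mm above the counter. The tray is fixed to the chute: x = -205 to -5 mm and y = -58 to 58 mm of the chute, walls 68 mm high, 3 mm thick.
- lid (a joint): Hinge of the metal lid (70 mm wide, 85 mm long) over the outlet, on a shaft at x = -6, z = 175 mm of the chute. rad: 0 hangs shut, about 1.1 is swung up and out over the tray. A rod and crank couple it to the lever: about 1 rad per 50 mm of pad travel, down again as the lever comes up. 0.8 rad or more lets the oranges roll out. If the lever is let go, a spring slams the lid.
- lid_edge (a point): Middle of the lid's lower free edge; it is 90 mm above the counter when shut and moves with the lid.
- lever (a joint): Hinge of the lever, a dark bar beside the chute's y side, pivoted at x = 130, z = 90 mm of the chute. rad: 0 is up at rest, 0.225 is pressed fully down against its stop. A spring returns it to 0: about 4 to 5 N on the pad starts it and about 10 N holds it fully down.
- lever_pad (a point): Centre of the upper face of the flat black pad at the lever's front end: 45 mm (chute x) by 55 mm (chute y), 8 mm thick. At rest at x = -110, y = 87 mm of the chute, about 125 mm above the counter; pressed fully it has gone about 54 mm straight down (within 5 mm sideways), tilting 13 degrees. Nothing lies below it in its travel.
- orange1_center (a point): Centre of orange 1 (the one against the lid at the start), a ball 60 mm across, about 110 g.
- orange2_center (a point): Centre of orange 2 (the middle one in the chute), a ball 60 mm across, about 110 g.
- orange3_center (a point): Centre of orange 3 (the rearmost one in the chute), a ball 60 mm across, about 110 g.
- drink_can: Bystander: upright drinks can, 54 mm across, 125 mm high, loose, beyond the lever pad on the lever's side. Origin at the centre of its underside.
- tub: Bystander: open clear food tub 150 x 110 x 60 mm, loose, beside the chute on the side away from the lever. Origin at the centre of its underside.
- mug: Bystander: white mug, 76 mm across, 90 mm high, loose, beside the chute's rear on the lever's side. Origin at the centre of its underside.
Not all that is in view belongs to the job. What is shaped like the part that bears orange1_center but blue or yellow is not meant.

How it is judged:
By the outcome, as a careful person would: the job done as asked, in the order asked, and still so for the second after the job is handed in, with the robot touching nothing.
It also fails if it takes over 38 s, if anything falls off the work surface, if the arm or the gripper's body presses on something with over 40 N, if the wrist force passes 120 N, or if a joint passes its speed limit or range.

## Robot

A 7-joint arm with a two-finger parallel gripper is mounted at the origin on the work surface. World frame = base frame: x ahead of the robot, y to its left, z up, the work surface at z = 0. Lengths are in mm, angles in rad, forces in N, time in s.
With the tool pointing down it reaches from about 400 to 875 mm from the base axis. Payload 4.4 kg.
Tool frame: the origin (TCP) lies midway between the tips of the shut fingers; the grasp point (between the pads) lies 19 mm behind it; z points along the fingers, y is the direction in which the jaws open and shut (so a half turn about z gives the same grasp; the last joint's range is limited). The gripper opens to 85 mm and grips with 20 to 120 N. Pads are 22 mm wide; open, the fingers measure 114 mm over their backs; the gripper's body (76 mm by 85 mm) begins 54 mm behind the grasp point. The pads swing forward as they close: fully open they stand 13 mm farther back than shut.
Start: joints at [1.072, 0.628, 0.038, 1.517, -0.027, 0.996, -0.02], TCP at [272.647, -590.069, 231.313] pointing down, gripper open.
Joint ranges: [-3.06, 3.06], [-0.37, 2.12], [-1.25, 1.32], [0.18, 2.47], [-1.1, 4.24], [0.23, 1.98], [-2.94, 2.94]. Speed limits (rad/s): [2.57, 2.57, 3.14, 3.14, 3.14, 3.14, 3.14].

## Interface

Orientations are given as [roll, pitch, yaw] about the fixed x, y, z axes, in that order (R = Rz(yaw) Ry(pitch) Rx(roll)).
In Python, from cell import * gives the robot as it stands. The module is installed in compiled form; this text tells all that it offers.
- The arm moves only by the tool move_arm, never from a script. Its argument "series" is a list of rows, each a list of 2 entries, a list of its own where there are three numbers: the shift along the tool's x, y, z in m, then the turn about the tool's z in rad. In form: [[[x, y, z], yaw], ...]. A call has 1 to 5 rows; each row is the pose to reach, as a shift and turn from the pose measured when the call began, along the tool's axes at that moment; what a row does not reach only later rows make up. A row lasts 1/8 s, in which the tool goes at most 62.5 mm and 10.7 degrees, less where a joint would pass 70% of its speed; a pose out of reach is approached as far as the arm can. A call with a gripper value outside its range is refused whole. "claw" is the opening, from 0 (shut) to 1 (fully open), set as the call begins (left out, the last holds). The fingers move at their own pace and stop on an object; the grip force is fixed at half the most. Time passes only in rows, so rows that repeat a pose let the fingers close. It gives the time, the measured TCP pose, the force and the opening at its end, in the units of the state.
- read_state(): the state, without advancing time (a new reading comes with each control period).
- get_image(name): name is "scene" or "top" or "wrist"; returns the picture (480x640x3 uint8, blue, green, red); there is no depth.
- camera_model(name): a dict with "fov_y" (degrees; the focal length in pixels is half the picture's height over the tangent of half this angle, whatever the lens; pixels are square), "cx", "cy" (the principal point, pixels), "pose" (4x4, takes a point from camera to world coordinates); the wrist camera has in their place "tool_from_camera" (4x4, takes a point from camera to tool coordinates, whose origin is the TCP and whose axes are the flange's). Camera axes: x right, y down, z forward; pixel columns grow to the right and rows downward; lengths in mm; the calibration is good to about 2 mm. A picture is of the moment at which its call begins: read the wrist's pose just before it. camera_model takes no time and is no camera call.
- finish_job(): hands the job in, once; it reports no verdict.
The state is a dict: "clock": time; "qpos": joint angles; "qd": joint speeds; "tau": joint torques, N m; "eef_pos": TCP position; "tool_rot": TCP orientation; "force": force on the tool from outside, world axes, zero at the start; "torque": the same for the moment, N m; "width": finger opening in mm.
Only numpy, scipy, OpenCV 4.12 (cv2) and the standard library are available. Lean on these libraries where they do the work, as an engineer would, in place of code of your own. Each camera call takes 0.05 s, during which the arm holds its last target. There are 200 camera calls.

## Working session

There is one attempt and no reset: what is moved stays moved. The work goes in short steps, Python scripts to look and compute and a tool call to move; the robot and the scene stay as the last step left them, time stands still between calls to the robot, and variables do not carry over. Pictures are saved under pics/ and viewed, about 8 in all and at most 12, crops included, and the job is handed in when it is done.

Besides the shell and the picture viewer there is one more tool, called after "Call:" as name(argument=value, ...), one argument or row to a line, values as JSON. move_arm: Moves the arm, as the interface text tells. Its arguments: {"type":"object","properties":{"series":{"type":"array"},"claw":{"type":"number"}},"required":["series"]}

```bash
mkdir -p pics
python3 - <<'E'
from cell import *
import cv2,numpy as np
s=read_state();print(s)
for n in("scene","top"):
    cv2.imwrite(f"pics/{n}0.png",get_image(n));c=camera_model(n);print(n,c)
print(camera_model("wrist"))
E
```

```text
{'clock': 0.0, 'qpos': array([ 1.07216216,  0.62936338,  0.03845542,  1.51839647, -0.02698993,
        0.99632608, -0.02000179]), 'qd': array([-4.13657136e-04, -6.63477530e-04, -2.16394999e-06, -4.01211965e-04,
        7.63962605e-04, -9.88054340e-04, -1.62643429e-03]), 'tau': array([-1.09138044e-03, -5.63395715e+01,  1.22622952e+00, -1.93442935e+01,
        1.10937614e-02,  1.05314990e-02,  1.90301773e-05]), 'eef_pos': array([ 272.38115088, -589.45791547,  230.36908008]), 'tool_rot': array([-3.13961830e+00,  4.41895345e-05,  4.32826363e-01]), 'force': array([-0.3618637 , -0.22302194, -0.48455617]), 'torque': array([-0.06414649,  0.00013869, -0.02640464]), 'width': 85.1243027869025}
scene {'fov_y': 52.11730598188072, 'cx': 323.1326966178878, 'cy': 239.74818294981634, 'pose': array([[ 1.08312634e-01,  6.06029217e-01, -7.88033604e-01,
         1.61792961e+03],
       [ 9.94114182e-01, -6.78761374e-02,  8.44382817e-02,
        -1.08682585e+02],
       [-2.31661148e-03, -7.92541114e-01, -6.09814082e-01,
         9.25695382e+02],
       [ 0.00000000e+00,  0.00000000e+00,  0.00000000e+00,

[... 204 characters left out ...]
,
       [-9.99990503e-01,  3.76190916e-03,  2.20022128e-03,
        -3.80172105e+00],
       [-2.55956388e-03, -9.83524527e-02, -9.95148353e-01,
         1.46557320e+03],
       [ 0.00000000e+00,  0.00000000e+00,  0.00000000e+00,
         1.00000000e+00]])}
{'fov_y': 65.92708471752826, 'cx': 319.6783147640661, 'cy': 235.77607772124233, 'tool_from_camera': array([[-1.02376054e-03, -9.55997138e-01, -2.93374206e-01,
         7.53593561e+01],
       [ 9.99999462e-01, -9.29916620e-04, -4.59353126e-04,
        -4.68558899e-01],
       [ 1.66326723e-04, -2.93374518e-01,  9.55997575e-01,
        -1.41560865e+02],
       [ 0.00000000e+00,  0.00000000e+00,  0.00000000e+00,
         1.00000000e+00]])}
```

View pics/scene0.png

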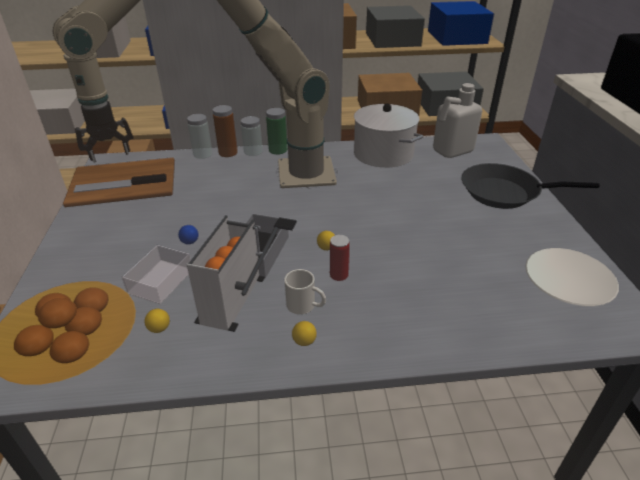

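View pics/top0.png

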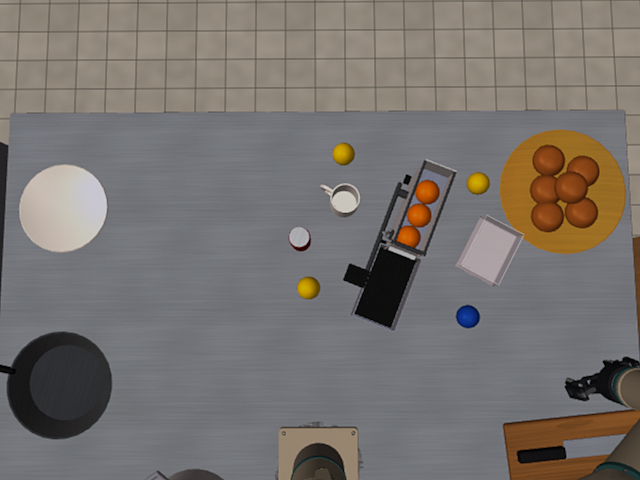

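The oranges in the chute are at top (427,191), (419,215) and (408,237). The blue and yellow balls and the fruit on the platter are not meant. The black pad is at about (357,274), beside the tray. I'll enlarge that area to confirm.

Run:
```python
import cv2
a=cv2.imread("pics/top0.png")[150:340,280:470];b=cv2.imread("pics/scene0.png")[200:340,180:360]
cv2.imwrite("pics/c1.png",cv2.resize(a,None,fx=3.1,fy=3.1,interpolation=cv2.INTER_CUBIC))
```

```text
(no output)
```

View pics/c1.png

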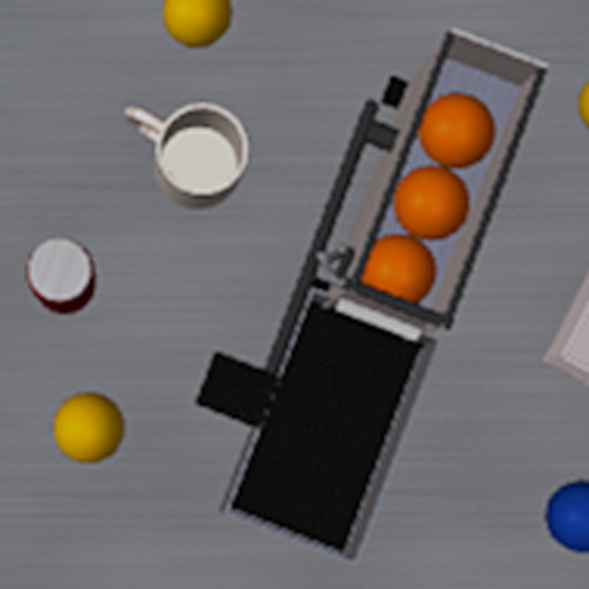

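```bash
cat > h.py <<'E'
import numpy as np
from cell import *
def bp(n,u,v,z):
    c=camera_model(n);f=240/np.tan(np.radians(c["fov_y"]/2));P=c["pose"]
    d=P[:3,:3]@[(u-c["cx"])/f,(v-c["cy"])/f,1];o=P[:3,3]
    return o+d*(z-o[2])/d[2]
def proj(n,p):
    c=camera_model(n);f=240/np.tan(np.radians(c["fov_y"]/2));P=c["pose"]
    q=P[:3,:3].T@(np.array(p)-P[:3,3]);return np.array([f*q[0]/q[2]+c["cx"],f*q[1]/q[2]+c["cy"]])
E
python3 - <<'E'
from h import *
from scipy.optimize import least_squares
C=[((203,39,190),(450,30)),((203,-39,190),(547,68)),((-11,-39,190),(450,327)),((-11,39,190),(358,288)),((-205,58,68),(222,510)),((-205,-58,68),(355,558)),
((-132.5,59.5,125),(258,426)),((-132.5,114.5,125),(197,403)),((-87.5,114.5,125),(215,352)),((-87.5,59.5,125),(277,375))]
def w(p,l):
    c,s=np.cos(p[2]),np.sin(p[2]);return [p[0]+c*l[0]-s*l[1],p[1]+s*l[0]+c*l[1],l[2]]
uv=[np.array([280+a/3.1,150+b/3.1])-.33 for _,(a,b) in C]
r=lambda p:np.concatenate([proj("top",w(p,l))-q for (l,_),q in zip(C,uv)])
s=least_squares(r,[600,-150,-.4],loss="soft_l1");p=s.x;print(p,r(p).reshape(-1,2).round(1).tolist())
pad=w(p,(-110,87,125));print("pad",pad,w(p,(-110,87,71)))
for q in uv[6:]:print(bp("top",*q,125))
print("can",bp("top",280+62/3.1,150+268/3.1,125),"scene pad px",proj("scene",pad))
E
```

```text
[ 5.60458331e+02 -2.18872782e+02 -3.87008155e-01] [[0.5, 0.0], [-0.1, -0.2], [-0.9, -0.3], [-2.3, -0.1], [0.4, 0.4], [0.1, 2.3], [0.5, 0.5], [-0.7, -0.5], [0.2, -1.1], [1.1, -0.1]]
pad [np.float64(491.42916827976444), np.float64(-96.79094632515748), 125] [np.float64(491.42916827976444), np.float64(-96.79094632515748), 71]
[ 461.52944783 -112.54264017  125.        ]
[479.78561892 -64.59855898 125.        ]
[520.00893454 -79.1840317  125.        ]
[ 501.63899526 -128.03849808  125.        ]
can [586.50512569  41.15342473 125.        ] scene pad px [284.51843598 222.31353555]
```

Call:
move_arm(
  series=[
    [[0.03,-0.026,0],-0.15],
    [[0.07,-0.062,0],-0.3],
    [[0.11,-0.098,0],-0.45],
    [[0.155,-0.138,0],-0.6],
    [[0.2,-0.178,0],-0.75],
  ],
  claw=0,
)

```text
clock: 0.72
eef_pos: [379.7, -342.2, 230.6]
tool_rot: [-3.14, -0.001, 1.187]
force: [1.8, -0.7, -0.0]
width: 0.1
```

```bash
cat >> h.py <<'E'
from scipy.spatial.transform import Rotation as Ro
G=np.array([491.9,-90.5,140.])
def go(g=G):
    s=read_state();R=Ro.from_euler('xyz',s["tool_rot"]).as_matrix()
    print(s["clock"],s["eef_pos"].round(1),s["tool_rot"].round(3),s["force"].round(1),s["width"],"to go m",(R.T@(g-s["eef_pos"])/1000).round(4),"dyaw",round(1.184-s["tool_rot"][2],3))
E
python3 -c "
from h import *
go();print(read_state()['qpos'])"
```

```text
0.725 [ 379.7 -342.2  230.6] [-3.140e+00 -1.000e-03  1.187e+00] [ 1.8 -0.7 -0. ] 0.0879180997067884 to go m [0.2753 0.01   0.091 ] dyaw -0.003
[ 0.81048261  0.43677296 -0.18565407  1.89541477  0.10570644  0.82041854
  0.18617836]
```

Call:
move_arm(
  series=[
    [[0.05,0.002,0],0],
    [[0.105,0.004,0],0],
    [[0.165,0.006,0],0],
    [[0.225,0.008,0.02],0],
    [[0.275,0.01,0.05],0],
  ],
)

```text
clock: 1.35
eef_pos: [493.4, -88.8, 181.1]
tool_rot: [3.14, -0.002, 1.188]
force: [0.6, -0.5, 0.6]
width: 0.0
```

Run:
```python
from h import *
import cv2
go()
cv2.imwrite("pics/s1.png",cv2.resize(get_image("scene")[120:330,150:400],None,fx=2.8,fy=2.8,interpolation=cv2.INTER_CUBIC))
```

```text
1.35 [493.4 -88.8 181.1] [ 3.140e+00 -2.000e-03  1.188e+00] [ 0.6 -0.5  0.6] 0.04210627454034002 to go m [-0.0022 -0.0008  0.0411] dyaw -0.004
```

View pics/s1.png

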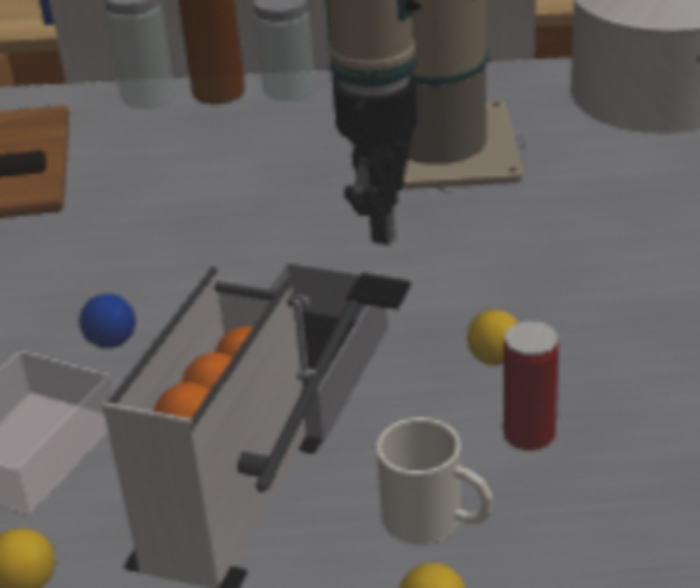

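The shut fingertips at (383,240) hang directly over the pad at (380,290), and nothing is in the way. I'll descend to contact.

Call:
move_arm(
  series=[
    [[-0.001,0,0.015],0],
    [[-0.002,0,0.03],0],
    [[-0.002,0,0.042],0],
    [[-0.002,0,0.05],0],
    [[-0.002,0,0.056],0],
  ],
)

```text
clock: 2.02
eef_pos: [492.4, -82.2, 121.4]
tool_rot: [-3.136, -0.006, 1.197]
force: [-2.4, -0.4, 6.0]
width: -0.2
```

```bash
python3 -c "
from h import *
for i in range(2): go(); get_image('top')
go(); s=read_state();print(s['qd'],s['qpos'])"
```

```text
2.025 [492.4 -82.2 121.4] [-3.136 -0.006  1.197] [-2.4 -0.4  6. ] -0.21698956923872284 to go m [-0.0078  0.0025 -0.0187] dyaw -0.013
2.075 [492.3 -82.1 121. ] [-3.136 -0.006  1.197] [-1.  -2.4  2.4] -0.0699205455578295 to go m [-0.0078  0.0026 -0.0191] dyaw -0.013
2.125 [492.5 -82.1 121.3] [-3.136 -0.006  1.197] [-1.4 -0.6  1.4] -0.16800314160701108 to go m [-0.0079  0.0024 -0.0188] dyaw -0.013
[ 4.75412228e-05 -9.09436954e-03 -3.94740764e-03 -7.48492830e-03
 -4.09991458e-03  1.95054964e-03  2.46044893e-03] [ 0.23696695  0.58965316 -0.17936348  2.02951382  0.17903841  0.54021015
 -0.44068971]
```

Call:
move_arm(
  series=[
    [[-0.003,0.001,-0.01],0.006],
    [[-0.008,0.002,-0.01],0.013],
    [[-0.008,0.002,-0.006],0.013],
    [[-0.008,0.002,-0.002],0.013],
    [[-0.008,0.002,0],0.013],
  ],
)

```text
clock: 2.75
eef_pos: [491.2, -90.4, 121.1]
tool_rot: [-3.136, -0.006, 1.184]
force: [-1.4, -0.7, 6.1]
width: -0.3
```

```bash
python3 -c "
from h import *
go()"
```

```text
2.75 [491.2 -90.4 121.1] [-3.136 -0.006  1.184] [-1.4 -0.7  6.1] -0.31968165400927195 to go m [ 0.0003  0.0006 -0.0189] dyaw 0.0
```

Positioned. I'll press down to about z = 73 in two calls.

Call:
move_arm(
  series=[
    [[0,0,0.005],0],
    [[0,0,0.01],0],
    [[0,0,0.016],0],
    [[0,0,0.022],0],
    [[0,0,0.028],0],
  ],
)

```text
clock: 3.38
eef_pos: [489.4, -89.7, 92.8]
tool_rot: [-3.133, -0.005, 1.184]
force: [-4.3, 0.5, 8.0]
width: -0.3
```

```bash
python3 -c "
from h import *
go()"
```

```text
3.375 [489.4 -89.7  92.8] [-3.133 -0.005  1.184] [-4.3  0.5  8. ] -0.29549049693693374 to go m [ 0.0004  0.0022 -0.0472] dyaw -0.0
```

Call:
move_arm(
  series=[
    [[0,0.001,0.005],0],
    [[0,0.002,0.01],0],
    [[0,0.002,0.014],0],
    [[0,0.002,0.017],0],
    [[0,0.002,0.019],0],
  ],
)

```text
clock: 4.0
eef_pos: [489.9, -89.9, 73.9]
tool_rot: [-3.13, -0.004, 1.185]
force: [-3.4, -0.1, 9.9]
width: -0.2
```

Run:
```python
from h import *
import cv2
go()
a,b=get_image("scene")[150:330,180:360],get_image("top")[160:340,320:480]
f=lambda i:cv2.resize(i,(400,int(400*i.shape[0]/i.shape[1])),interpolation=cv2.INTER_CUBIC)
a,b=f(a),f(b);cv2.imwrite("pics/p1.png",np.hstack([a[:400],b[:400]]))
```

```text
4.0 [489.9 -89.9  73.9] [-3.13  -0.004  1.185] [-3.4 -0.1  9.9] -0.15140318303561007 to go m [ 0.0005  0.0014 -0.0661] dyaw -0.001
```

View pics/p1.png

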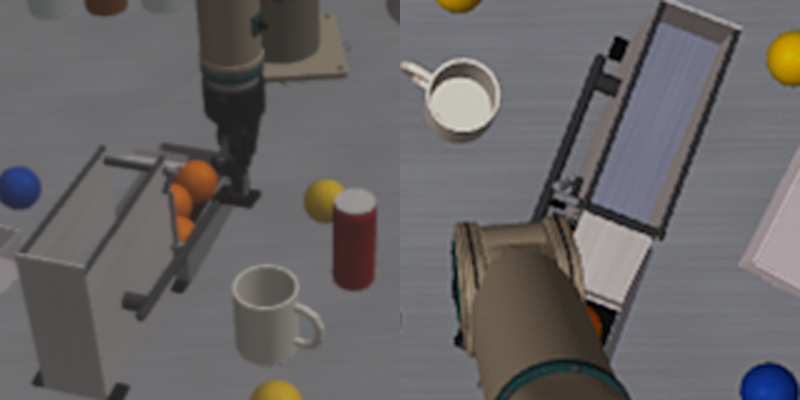

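The lid is up and the chute is empty. One orange at (198,182) still looks to be moving in the tray, so I'll hold and look again.

Call:
move_arm(
  series=[
    [[0,0,0],0],
    [[0,0,0],0],
    [[0,0,0],0],
    [[0,0,0],0],
    [[0,0,0],0],
  ],
)

```text
clock: 4.72
eef_pos: [489.8, -89.8, 74.3]
tool_rot: [-3.13, -0.004, 1.185]
force: [-2.0, -1.1, 10.0]
width: -0.0
```

Run:
```python
from h import *
import cv2
go()
a,b=get_image("scene")[170:290,220:320],get_image("wrist")
cv2.imwrite("pics/p2.png",np.hstack([cv2.resize(a,(400,480),interpolation=cv2.INTER_CUBIC),cv2.resize(b,(400,300))[:, :].copy() if 0 else cv2.copyMakeBorder(cv2.resize(b,(400,300)),0,180,0,0,0)]))
```

```text
4.725 [489.8 -89.8  74.3] [-3.13  -0.004  1.185] [-2.  -1.1 10. ] -0.029570319803338792 to go m [ 0.0004  0.0015 -0.0657] dyaw -0.001
```

View pics/p2.png

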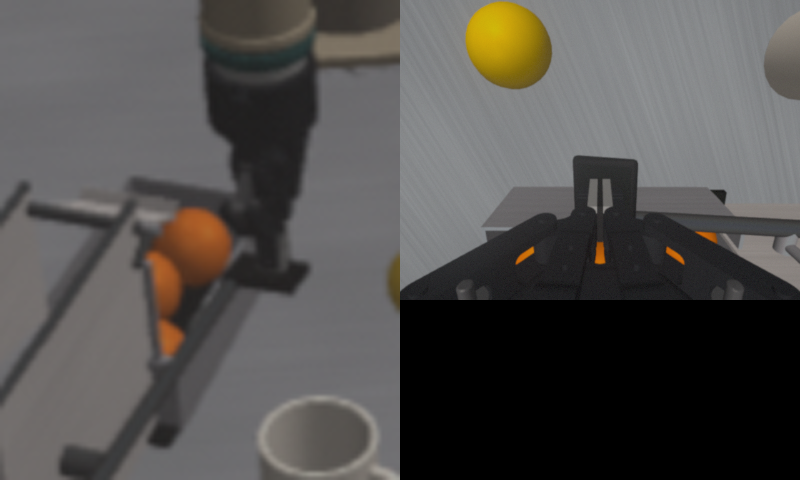

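Run:
```python
from h import *
p=[560.46,-218.87];c,s=np.cos(-.387),np.sin(-.387)
for u,v in((268.75,231.75),(259,241),(260.5,255)):
  for z in(35,55,75,90):
    w=bp("scene",u,v,z);d=w[:2]-p;print((u,v),z,w.round(0)[:2],"chute",(c*d[0]+s*d[1]).round(),(-s*d[0]+c*d[1]).round())
```

```text
(268.75, 231.75) 35 [ 409. -145.] chute -168.0 11.0
(268.75, 231.75) 55 [ 436. -145.] chute -143.0 22.0
(268.75, 231.75) 75 [ 463. -144.] chute -118.0 33.0
(268.75, 231.75) 90 [ 484. -143.] chute -100.0 41.0
(259, 241) 35 [ 452. -175.] chute -117.0 -1.0
(259, 241) 55 [ 478. -174.] chute -93.0 11.0
(259, 241) 75 [ 504. -172.] chute -70.0 22.0
(259, 241) 90 [ 524. -171.] chute -52.0 30.0
(260.5, 255) 35 [ 518. -171.] chute -57.0 28.0
(260.5, 255) 55 [ 543. -170.] chute -35.0 39.0
(260.5, 255) 75 [ 568. -168.] chute -13.0 49.0
(260.5, 255) 90 [ 586. -167.] chute 4.0 57.0
```

All three oranges lie on the tray floor, at chute x of about -168, -117 and -57. None sits under the lid. I'll ease the lever up slowly.

Call:
move_arm(
  series=[
    [[0,0,-0.0025],0],
    [[0,0,-0.005],0],
    [[0,0,-0.0075],0],
    [[0,0,-0.01],0],
    [[0,0,-0.0125],0],
  ],
)

```text
clock: 5.45
eef_pos: [489.4, -89.7, 87.2]
tool_rot: [-3.129, -0.003, 1.185]
force: [-1.7, -0.5, 8.0]
width: 0.0
```

Call:
move_arm(
  series=[
    [[0,0,-0.0025],0],
    [[0,0,-0.005],0],
    [[0,0,-0.0075],0],
    [[0,0,-0.01],0],
    [[0,0,-0.0125],0],
  ],
)

```text
clock: 6.08
eef_pos: [489.5, -89.7, 100.0]
tool_rot: [-3.129, -0.003, 1.185]
force: [-1.0, 0.1, 7.9]
width: -0.0
```

Call:
move_arm(
  series=[
    [[0,0,-0.002],0],
    [[0,0,-0.004],0],
    [[0,0,-0.006],0],
    [[0,0,-0.008],0],
    [[0,0,-0.01],0],
  ],
)

```text
clock: 6.7
eef_pos: [490.0, -90.0, 110.4]
tool_rot: [-3.13, -0.003, 1.186]
force: [-0.3, -0.7, 5.4]
width: 0.1
```

Call:
move_arm(
  series=[
    [[0,0,-0.0015],0],
    [[0,0,-0.003],0],
    [[0,0,-0.0045],0],
    [[0,0,-0.006],0],
    [[0,0,-0.0075],0],
  ],
)

```text
clock: 7.32
eef_pos: [490.7, -90.3, 118.2]
tool_rot: [-3.132, -0.003, 1.186]
force: [-0.9, -1.4, 5.5]
width: -0.3
```

Call:
move_arm(
  series=[
    [[0,0,-0.001],0],
    [[0,0,-0.002],0],
    [[0,0,-0.003],0],
    [[0,0,-0.004],0],
    [[0,0,-0.005],0],
  ],
)

```text
clock: 7.95
eef_pos: [491.4, -90.5, 123.5]
tool_rot: [-3.133, -0.003, 1.186]
force: [0.0, -1.8, 4.4]
width: 0.1
```

Call:
move_arm(
  series=[
    [[0,0,-0.001],0],
    [[0,0,-0.002],0],
    [[0,0,-0.003],0],
    [[0,0,-0.004],0],
    [[0,0,-0.005],0],
  ],
)

```text
clock: 8.57
eef_pos: [491.3, -90.4, 128.4]
tool_rot: [-3.133, -0.003, 1.186]
force: [0.4, -0.4, -0.1]
width: 0.1
```

Contact ended at about z = 125 with force 0. I'll retreat up and toward the robot.

Call:
move_arm(
  series=[
    [[0,0,-0.015],0],
    [[0,0,-0.04],0],
    [[0,0,-0.07],0],
    [[0,0,-0.1],0],
    [[0.01,0,-0.12],0],
  ],
)

```text
clock: 9.2
eef_pos: [496.2, -82.6, 250.8]
tool_rot: [-3.135, -0.003, 1.184]
force: [0.1, 0.7, -1.0]
width: 0.0
```

Call:
move_arm(
  series=[
    [[0.03,0,0],0],
    [[0.07,0,0],0],
    [[0.12,0,0],0],
    [[0.17,0,0],0],
    [[0.2,0,0],0],
  ],
)

```text
clock: 9.82
eef_pos: [572.1, 105.9, 252.7]
tool_rot: [-3.136, -0.005, 1.187]
force: [0.1, -0.6, 0.0]
width: 0.1
```

Run:
```python
from h import *
import cv2
go()
a,b=get_image("scene")[190:340,110:360],get_image("top")[150:340,280:530]
f=lambda i:cv2.resize(i,(600,int(600*i.shape[0]/i.shape[1])),interpolation=cv2.INTER_CUBIC)
cv2.imwrite("pics/e1.png",cv2.resize(np.vstack([f(a),f(b)]),(430,585)))
cv2.imwrite("pics/e1.png",np.hstack([cv2.resize(a,(400,240)),cv2.resize(b,(400,304))[:240]])) if 0 else None
```

```text
9.825 [572.1 105.9 252.7] [-3.136 -0.005  1.187] [ 0.1 -0.6  0. ] 0.07908065332813193 to go m [-2.128e-01 -2.000e-04  1.116e-01] dyaw -0.003
```

View pics/e1.png

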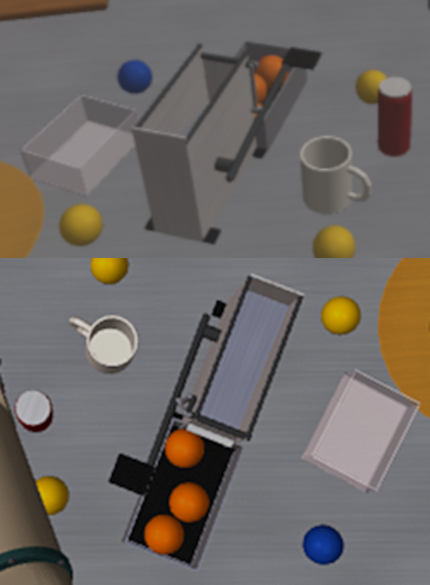

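The top view shows three oranges in the tray at (184,448), (189,502) and (164,535). The chute is empty, and the lid shows only its edge at (210,434), as it did at the start, so it is shut. The pad is back up, and the can, mug and tub haven't moved. I'll hand the job in.

```bash
python3 -c "
from cell import *
print(finish_job())"
```

```text
the job is handed in; nothing more can be done
None
```

The job is done and handed in at about 10 s of the 38 s allowed. I pressed the pad about 50 mm down with the shut fingertips, with about 10 N showing on the wrist. I held the lid up until all three oranges were out in the tray. Then I eased the lever back up over about 4 s, slowing to 8 mm/s at the end, until the contact force dropped to zero at pad height, and moved the arm clear.

- **Last pictures:** all three oranges are in the tray and the chute is empty. The lid hangs shut, the pad is back at rest, and the can, tub and mug look unmoved by eye.
- **Corrected on the way:** at first contact the fingertips sat about 8 mm off to the side on the pad. I lifted and re-centred before pressing.
- **Not measured:** I judged the lid shut from the pictures and the force, and did not read its angle directly. No check failed.

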